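Swipe the fume extractor up to full

ROBOT

A 6-joint arm with a two-finger parallel gripper is mounted at the origin on the work surface. World frame = base frame: x ahead of the robot, y to its left, z up, the work surface at z = 0. Lengths are in m, angles in degrees, forces in N, time in s.
With the tool pointing down it reaches from about 0.4 to 0.825 m from the base axis. Payload 7 kg.
Tool frame: the origin (TCP) lies between the finger pads; the fingertips stand 22 mm ahead of it and the grasp point (between the pads) lies 3 mm ahead of it; z points along the fingers, y is the line along which they close (so a half turn about z gives the same grasp; the last joint's range is limited). The gripper opens to 88 mm and grips with 3 to 60 N. Pads are 19 mm wide; open, the fingers measure 130 mm over their backs; the gripper's body (78 mm by 193 mm) begins 47 mm behind the grasp point.
Start: joints at [88.241, 20.546, 0.682, 0, -70.136, -16.507], TCP at [0.212, 0.641, 0.249] pointing down, gripper open.
Joint ranges: [-176.03, 176.03], [-82.01, 121.73], [-58.28, 71.71], [-173.87, 95.51], [-174.79, -0.11], [-173.66, 173.66]. Speed limits (degrees/s): [136.94, 136.94, 172.46, 180, 180, 180].

INTERFACE

Orientations are given as [roll, pitch, yaw] about the fixed x, y, z axes, in that order (R = Rz(yaw) Ry(pitch) Rx(roll)).
In Python, from plant import ctrl gives the robot as it stands.
- The arm moves only by the tool apply_moves, never from a script. Its argument "targets" is a list of rows, each an object with "travel": the shift along the tool's x, y, z in mm, a list of three; "roll": the turn about the tool's z in degrees; "jaw": the finger opening in mm, from 0 to 87.6. In form: [{"travel": [tx, ty, tz], "roll": roll, "jaw": jaw}, ...]. A call has 1 to 10 rows; each row shifts and turns the commanded pose from where the row before left it, along the tool's axes as they then stand; what a row does not reach is not made up. A row lasts 1/10 s, in which the tool goes at most 50 mm and 8.59 degrees, less where a joint would pass 70% of its speed; a pose out of reach is approached as far as the arm can. A call with a gripper value outside its range is refused whole. The fingers move at their own pace and stop on an object; the grip force is fixed at half the most. Time passes only in rows, so rows that do not move let the fingers close. It gives the time, the measured TCP pose, the force, the opening and the grip force at its end, in the units of the state.
- ctrl.get_obs(): the state, without advancing time (a new reading comes with each control period).
- ctrl.snapshot(name): name is "scene" or "top"; returns the picture (384x512x3 uint8, red, green, blue); there is no depth.
- ctrl.calibration(name): a dict with "K" (3x3 intrinsics, pixels), "extrinsics" (4x4, takes a point from camera to world coordinates). Camera axes: x right, y down, z forward; pixel columns grow to the right and rows downward; lengths in m; the calibration is good to about 2 mm. A picture is of the moment at which its call begins. calibration takes no time and is no camera call.
- ctrl.close_job(): hands the job in; it is judged then, once.
The state is a dict: "clock": time; "joint_pos": joint angles; "qvel": joint speeds; "tau": joint torques, N m; "tool_pos": TCP position; "orientation": TCP orientation; "force": force on the tool from outside, world axes, zero at the start; "moment": the same for the moment, N m; "opening": finger opening in m; "gripper_force": force on a finger pad.
Only numpy, scipy, OpenCV 4.12 (cv2) and the standard library are available. Lean on these libraries where they do the work, as an engineer would, in place of code of your own. Each camera call takes 0.05 s, during which the arm holds its last target. There are 200 camera calls.

TASK

Turn the bench's fume extractor up to full on its round control pod: with the closed fingertips, touch the raised black arc at its narrow end and slide lightly along it, without lifting off on the way, round to its wide end. Finish with the fingertips still resting lightly on the wide end alone: the program ends while holding them there. Do not shift or lift the pod, press it hard, touch its knob, or disturb anything else on the bench.

Things in the scene. Friction and masses are not known exactly. Their poses are not given: they have to be found in the camera images.
- pod: Control pod of the fume extractor: a white round loose puck, 200 mm across and 30 mm high, about 1 kg in all, standing on the bench. Origin at the centre of its underside; z up. On its top: a raised black touch arc of 70 mm mean radius about the pod's vertical axis, open towards the pod's -x, with a grey knob inside it and a flat grey display plate near the rim at -x.
- arc (a joint): How far the touch arc as a whole is pressed down on its springs, m: 0 untouched, 0.004 at its stop. It moves straight down, wherever along it one presses: it starts to move at about 0.4 N and takes about 1.5 N more per mm (about 6.5 N at the stop, beyond which it is rigid).
- knob: Grey rotary knob in the middle of the pod, origin on its axis; it is 34 mm across, stands inside the arc, on a 58 mm disc, and reaches 44 mm above the pod's top. Leave it alone.
- seg0: The touch arc's narrow end, where the stroke begins; 8 to 11 mm wide. In the pod's frame it is 80 degrees round from +x towards +y. Each fifth is 40 degrees (49 mm) of the arc, joined to the next without a step; the arc's flat top lies 37 mm above the bench, 7 mm above the pod's top. Origin on the top surface, at the middle of this fifth's centre line; x along the stroke (clockwise seen from above), y outwards, z up.
- seg1: The touch arc's second fifth, 40 degrees from +x towards +y; 12 to 15 mm wide. Origin and axes as for the narrow end.
- seg2: The touch arc's middle fifth, on the pod's +x; 15.5 to 18.5 mm wide. Origin and axes as for the narrow end.
- seg3: The touch arc's fourth fifth, 40 degrees from +x towards -y; 19 to 22 mm wide. Origin and axes as for the narrow end.
- seg4: The touch arc's wide end, where the stroke ends; 23 to 26 mm wide; 80 degrees from +x towards -y. Origin and axes as for the narrow end.
- vial_top: Small clear glass vial, 22 mm across and 45 mm tall, standing loose on the pod's top by the arc's open side, about 75 mm from the pod's centre. Origin at its underside. Leave it alone.
- vial_side: Amber vial, 27 mm across, 58 mm tall, standing on the bench close to the pod. Origin at its underside. Leave it alone.
- carton: Cardboard carton 60 x 45 x 30 mm on the bench close to the pod. Origin at its underside. Leave it alone.
- beaker: Glass beaker, 70 mm across, 80 mm tall, to one side. Leave it alone.
- jar: Amber jar, 60 mm across, 85 mm tall, to one side. Leave it alone.
- mouse: Black computer mouse, 105 x 62 x 33 mm, to one side. Leave it alone.
- wrench: Steel wrench lying to one side. Leave it alone.
There are look-alikes about, which are no part of the job. What is shaped like the pod but green or pink is not meant.

How it is judged (in metres and radians):
On the way, in this order (a step that is already met when the one before it is completed fails the run):
1. the fingertips touch the arc's narrow end and not yet the next fifth (contact force between the fingers and seg0 above 0.2 N and contact force between the fingers and seg1 below 0.05 N), for 0.04 s.
2. the fingertips touch the arc's second fifth and not yet the next fifth (contact force between the fingers and seg1 above 0.2 N and contact force between the fingers and seg2 below 0.05 N), for 0.04 s.
3. the fingertips touch the arc's middle fifth and not yet the next fifth (contact force between the fingers and seg2 above 0.2 N and contact force between the fingers and seg3 below 0.05 N), for 0.04 s.
4. the fingertips touch the arc's fourth fifth and not yet the next fifth (contact force between the fingers and seg3 above 0.2 N and contact force between the fingers and seg4 below 0.05 N), for 0.04 s.
5. the fingertips touch the arc's wide end alone (contact force between the fingers and seg4 above 0.2 N and contact force between the fingers and seg3 below 0.05 N), for 0.04 s.
At the end, for the whole second after the job is handed in: The fingers press on the wide-end fifth of the arc with 0.3 to 12 N (arc pressed at least 0.3 mm) and do not touch the fourth fifth; the pod still stands on the bench within 15 mm of where it was, and every bystander is within 15 mm of its start (contact force between the fingers and seg4 between 0.3 and 12 N and contact force between the fingers and seg3 below 0.05 N and value of joint arc above 0.0003 m and distance of each of pod, vial_top, vial_side, carton, beaker, jar, mouse, wrench from where it was at the start of the episode below 0.015 m and height (world z) of pod below 0.008 m); the arm keeps its last pose, push and grip.
It fails at once if the pod is shifted, lifted or tipped (15 mm, 0.1 rad) (distance of pod from where it was at the start of the episode above 0.015 m or angle between pod's own z axis and vertical above 0.1 rad).
It fails at once if the fingers press the pod or its arc with more than 15 N (contact force between the fingers and pod above 15 N).
It fails at once if the fingertips hover, lifted off, 5 to 23 mm above the middle three fifths of the arc (lifting off, or landing, part-way) (value of joint arc below 0.0002 m and ((horizontal distance between the grasp point and seg1 below 0.02 m and z of the grasp point in the frame of seg1 between 0.024 and 0.042 m) or (horizontal distance between the grasp point and seg2 below 0.02 m and z of the grasp point in the frame of seg2 between 0.024 and 0.042 m) or (horizontal distance between the grasp point and seg3 below 0.02 m and z of the grasp point in the frame of seg3 between 0.024 and 0.042 m))).
It fails at once if the robot touches the knob (over 1 N) (contact force between any of the arm, the fingers and knob above 1 N).
It fails at once if a bystander is moved or lifted by more than 15 mm (distance of any of vial_top, vial_side, carton, beaker, jar, mouse, wrench from where it was at the start of the episode above 0.015 m).
It also fails if it takes over 45 s, if anything falls off the work surface, if the arm or the gripper's body presses on something with over 40 N, if the wrist force passes 120 N, or if a joint passes its speed limit or range.

## Working session

There is one attempt and no reset: what is moved stays moved. The work goes in short steps, Python scripts to look and compute and a tool call to move; the robot and the scene stay as the last step left them, time stands still between calls to the robot, and variables do not carry over. Pictures are saved under pics/ and viewed, at most 10 in all, crops included, and the job is handed in when it is done.

Besides the shell and the picture viewer there is one more tool, called after "Call:" as name(argument=value, ...) on one line, values as JSON. apply_moves: Moves the arm, as the interface text tells. Its arguments: {"type":"object","properties":{"targets":{"type":"array","items":{"type":"object","properties":{"travel":{"type":"array","items":{"type":"number"}},"roll":{"type":"number"},"jaw":{"type":"number"}}}}},"required":["targets"]}

```bash
ls; mkdir -p pics; python3 - <<'E'
from plant import ctrl
import cv2,numpy as np
for n in("scene","top"):
    im=ctrl.snapshot(n); cv2.imwrite(f"pics/{n}0.png",im[:,:,::-1])
    c=ctrl.calibration(n); print(n,np.round(c["K"],1).tolist(),np.round(c["extrinsics"],4).tolist())
o=ctrl.get_obs();print({k:np.round(v,4).tolist() for k,v in o.items()})
E
```

```text
pics
scene [[423.8, 0.0, 261.1], [0.0, 423.8, 188.9], [0.0, 0.0, 1.0]] [[0.0323, 0.723, -0.6901, 1.3657], [0.9995, -0.0229, 0.0227, -0.0115], [0.0006, -0.6905, -0.7233, 0.9399], [0.0, 0.0, 0.0, 1.0]]
top [[397.7, 0.0, 259.3], [0.0, 397.7, 185.1], [0.0, 0.0, 1.0]] [[-0.025, -0.9988, 0.042, 0.4585], [-0.9997, 0.0249, -0.0033, -0.017], [0.0023, -0.0421, -0.9991, 1.3143], [0.0, 0.0, 0.0, 1.0]]
{'clock': 0.1, 'joint_pos': [88.2408, 20.5895, 0.6396, -0.0173, -70.1345, -16.5067], 'qvel': [-0.0351, -0.1394, 0.145, 0.0349, -0.0205, -0.0377], 'tau': [-0.0, -58.4162, 29.3754, 7.0155, 0.0102, -0.0], 'tool_pos': [0.2115, 0.6406, 0.2477], 'orientation': [179.9145, -0.0084, -18.2718], 'force': [-0.324, -0.5417, -0.211], 'moment': [-0.0307, 0.0549, -0.0081], 'gripper_force': 0.0, 'opening': 0.0876}
```

View pics/scene0.png

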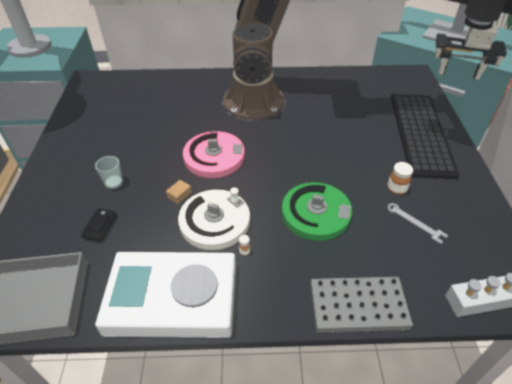

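View pics/top0.png

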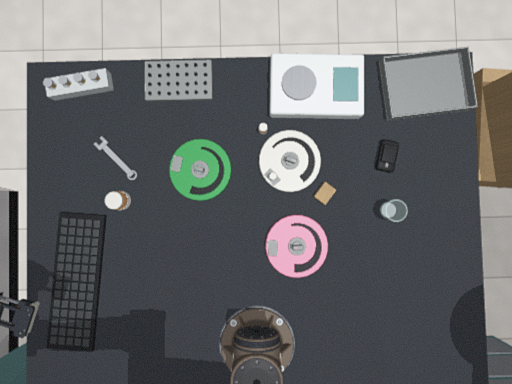

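Candidates in the top view: white disc (290,161), green (200,170) and pink (297,246). The pod is the white one. I'll check it in a crop and measure it.

```bash
cat > h.py <<'E'
from plant import ctrl
import cv2,numpy as np
def ray(n,uv,z):
    c=ctrl.calibration(n);K=np.array(c["K"]);T=np.array(c["extrinsics"])
    uv=np.atleast_2d(np.array(uv,float))
    d=(T[:3,:3]@np.linalg.inv(K)@np.c_[uv,np.ones(len(uv))].T).T
    p=T[:3,3]; return p+d*((z-p[2])/d[:,2])[:,None]
def proj(n,P):
    c=ctrl.calibration(n);K=np.array(c["K"]);T=np.linalg.inv(np.array(c["extrinsics"]))
    q=K@(T[:3,:3]@np.atleast_2d(P).T+T[:3,3:]);return (q[:2]/q[2]).T
E
python3 - <<'E'
from h import *
for n,(cx,cy) in (("top",(290,161)),("scene",(214,218))):
    im=cv2.imread(f"pics/{n}0.png");g=im.max(2)
    yy,xx=np.mgrid[:384,:512]
    near=np.hypot(xx-cx,(yy-cy))<45
    w=((g>140)&(np.ptp(im,axis=2)<40)&near).astype('u1')
    nl,lab,st,ce=cv2.connectedComponentsWithStats(w)
    k=1+np.argmax(st[1:,4]); m=(lab==k).astype('u1')
    cs,_=cv2.findContours(m,cv2.RETR_EXTERNAL,cv2.CHAIN_APPROX_NONE)
    hull=cv2.convexHull(max(cs,key=cv2.contourArea))[:,0]
    P=ray(n,hull,0.03)[:,:2]
    A=np.c_[2*P,np.ones(len(P))];s=np.linalg.lstsq(A,(P**2).sum(1),rcond=None)[0]
    print(n,"centre",s[:2],"r",np.sqrt(s[2]+s[:2]@s[:2]),st[k])
    b=(g<60)&near; v,u=np.nonzero(b); Q=ray(n,np.c_[u,v],0.037)[:,:2]-s[:2]
    r=np.hypot(*Q.T);sel=(r>.055)&(r<.085);a=np.degrees(np.arctan2(Q[sel,1],Q[sel,0]))
    h,_=np.histogram(a,36,(-180,180));print(dict(zip(range(-175,180,10),h.tolist())))
im=cv2.imread("pics/top0.png")[110:215,235:355]
a=cv2.resize(im,None,fx=5,fy=5,interpolation=cv2.INTER_CUBIC);cv2.imwrite("pics/crop1.png",a)
E
```

```text
top centre [ 0.59025815 -0.12098473] r 0.10003944572404656 [ 259  130   62   62 2625]
{-175: 0, -165: 0, -155: 0, -145: 1, -135: 0, -125: 0, -115: 0, -105: 0, -95: 0, -85: 0, -75: 0, -65: 0, -55: 1, -45: 2, -35: 2, -25: 4, -15: 1, -5: 2, 5: 4, 15: 3, 25: 0, 35: 1, 45: 1, 55: 0, 65: 0, 75: 0, 85: 0, 95: 0, 105: 0, 115: 0, 125: 0, 135: 0, 145: 0, 155: 0, 165: 0, 175: 0}
scene centre [ 0.60248634 -0.10603726] r 0.1131315226793688 [ 178  187   72   63 3071]
{-175: 0, -165: 0, -155: 0, -145: 0, -135: 0, -125: 0, -115: 0, -105: 0, -95: 0, -85: 0, -75: 0, -65: 0, -55: 0, -45: 0, -35: 0, -25: 0, -15: 0, -5: 0, 5: 0, 15: 0, 25: 0, 35: 0, 45: 0, 55: 0, 65: 0, 75: 0, 85: 0, 95: 0, 105: 0, 115: 0, 125: 0, 135: 0, 145: 0, 155: 0, 165: 0, 175: 0}
```

View pics/crop1.png

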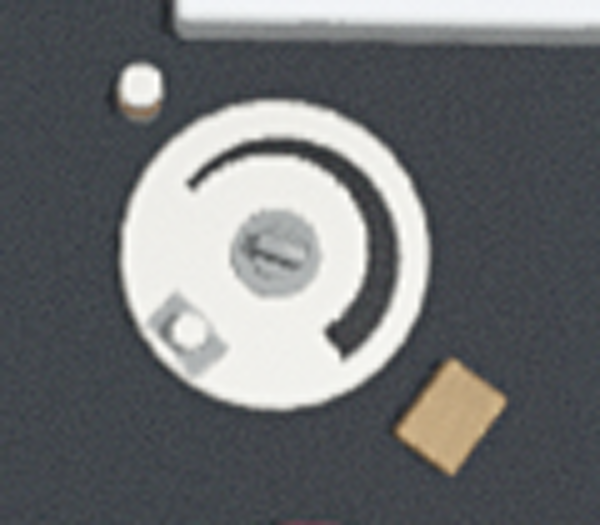

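The crop shows the white pod centred at crop (275,254), its narrow end at (190,187), its wide end at (338,342), and the vial on the plate at (187,330). The fitted radius of 0.1000 m matches the given size. Next I'll refine the arc's angle.

```bash
python3 - <<'E'
from h import *
im=cv2.imread("pics/top0.png");g=im.max(2);C=np.array([.5903,-.121])
v,u=np.nonzero(g<125);Q=ray("top",np.c_[u,v],0.037)[:,:2]-C
r=np.hypot(*Q.T);s=(r>.05)&(r<.088);a=np.degrees(np.arctan2(Q[s,1],Q[s,0]))
h,_=np.histogram(a,72,(-180,180));print({k:n for k,n in zip(range(-178,180,5),h.tolist()) if n})
for lo in range(-140,50,20):
    t=(a>lo)&(a<lo+20);print(lo+10,r[s][t].mean().round(4))
ax=None
for phi in(-46.5,):
  for d in(80,-80):
    t=np.radians(phi+d);print(d,C+.07*np.array([np.cos(t),np.sin(t)]))
E
```

```text
{-148: 10, -143: 12, -138: 15, -133: 12, -128: 13, -123: 11, -118: 12, -113: 11, -108: 11, -103: 11, -98: 11, -93: 11, -88: 10, -83: 8, -78: 10, -73: 10, -68: 8, -63: 10, -58: 9, -53: 9, -48: 6, -43: 9, -38: 8, -33: 8, -28: 8, -23: 5, -18: 8, -13: 6, -8: 6, -3: 3, 2: 6, 7: 6, 12: 5, 17: 5, 22: 4, 27: 4, 32: 4, 37: 2, 42: 3, 47: 2, 52: 1}
-130 0.07
-110 0.0696
-90 0.0699
-70 0.0696
-50 0.0688
-30 0.0699
-10 0.0693
10 0.0693
30 0.0696
50 0.0693
80 [ 0.64867201 -0.08236441]
-80 [ 0.5486624  -0.17726998]
```

Call:
apply_moves(targets=[{"travel":[0,0,0],"roll":8,"jaw":0},{"travel":[0,0,0],"roll":8,"jaw":0},{"travel":[0,0,0],"roll":8,"jaw":0},{"travel":[0,0,0],"roll":8,"jaw":0}])

```text
clock: 0.5
tool_pos: [0.2115, 0.6407, 0.248]
orientation: [180.0, -0.0, -50.6]
force: [-0.3, -0.2, -0.1]
opening: 0.0608
gripper_force: 0.0
```

Every sampled arc radius is about 70 mm, and the arc runs from +53° to −148°, so the pod's yaw is about −47.5°. I'll move high up to above the narrow end.

Call:
apply_moves(targets=[{"travel":[20,3,0],"roll":0,"jaw":0},{"travel":[40,6,0],"roll":0,"jaw":0},{"travel":[45,7,0],"roll":0,"jaw":0},{"travel":[45,7,0],"roll":0,"jaw":0},{"travel":[45,7,0],"roll":0,"jaw":0},{"travel":[45,7,0],"roll":0,"jaw":0},{"travel":[45,7,0],"roll":0,"jaw":0},{"travel":[45,7,0],"roll":0,"jaw":0},{"travel":[45,7,0],"roll":0,"jaw":0},{"travel":[45,7,0],"roll":0,"jaw":0}])

```text
clock: 1.5
tool_pos: [0.4304, 0.2746, 0.2485]
orientation: [180.0, 0.0, -50.2]
force: [1.3, 0.4, 0.2]
opening: 0.0005
gripper_force: 0.0
```

Call:
apply_moves(targets=[{"travel":[45,7,0],"roll":0,"jaw":0},{"travel":[45,7,0],"roll":0,"jaw":0},{"travel":[45,7,0],"roll":0,"jaw":0},{"travel":[45,7,0],"roll":0,"jaw":0},{"travel":[45,7,0],"roll":0,"jaw":0},{"travel":[45,7,0],"roll":0,"jaw":0},{"travel":[40,6,0],"roll":3,"jaw":0},{"travel":[35,5,0],"roll":4,"jaw":0},{"travel":[0,0,0],"roll":0,"jaw":0},{"travel":[0,0,0],"roll":0,"jaw":0}])

```text
clock: 2.5
tool_pos: [0.608, -0.0246, 0.2477]
orientation: [179.9, 0.0, -57.4]
force: [0.1, -0.8, -0.8]
opening: 0.0003
gripper_force: 0.0
```

```bash
python3 - <<'E'
from h import *
o=ctrl.get_obs();print({k:np.round(o[k],4).tolist() for k in("tool_pos","orientation","joint_pos","force","opening")})
p=np.array(o["tool_pos"]);y=np.radians(o["orientation"][2]);d=np.array([.6493,-.0834])-p[:2]
print("tool d mm",1e3*np.array([d@[np.cos(y),np.sin(y)],d@[np.sin(y),-np.cos(y)]]))
E
```

```text
{'tool_pos': [0.608, -0.0246, 0.2477], 'orientation': [179.9239, 0.0401, -57.3612], 'joint_pos': [16.0459, 14.4272, -8.1016, -0.0181, -67.5556, 16.5999], 'force': [0.1037, -0.8452, -0.7769], 'opening': 0.0003}
tool d mm [71.776255   -3.01799274]
```

Call:
apply_moves(targets=[{"travel":[36,-1,0],"roll":0,"jaw":0},{"travel":[36,-2,0],"roll":0,"jaw":0},{"travel":[0,0,40],"roll":0,"jaw":0},{"travel":[0,0,45],"roll":0,"jaw":0},{"travel":[0,0,45],"roll":0,"jaw":0},{"travel":[0,0,30],"roll":0,"jaw":0},{"travel":[0,0,0],"roll":0,"jaw":0},{"travel":[0,0,0],"roll":0,"jaw":0}])

```text
clock: 3.3
tool_pos: [0.6499, -0.0818, 0.0893]
orientation: [180.0, -0.0, -57.2]
force: [-0.0, -0.2, 0.4]
opening: 0.0008
gripper_force: 0.0
```

```bash
python3 - <<'E'
from h import *
o=ctrl.get_obs();print({k:np.round(o[k],4).tolist() for k in("tool_pos","orientation","force","opening")})
out=[]
for n,(x,y) in(("scene",(150,150)),("top",(225,110))):
    im=ctrl.snapshot(n)[y:y+110,x:x+130,::-1]
    out.append(cv2.resize(im,None,fx=3,fy=3,interpolation=cv2.INTER_CUBIC))
cv2.imwrite("pics/near.png",np.hstack(out))
E
```

```text
{'tool_pos': [0.6499, -0.0818, 0.0893], 'orientation': [179.9693, -0.0175, -57.1539], 'force': [-0.0419, -0.1928, 0.4425], 'opening': 0.0008}
```

View pics/near.png

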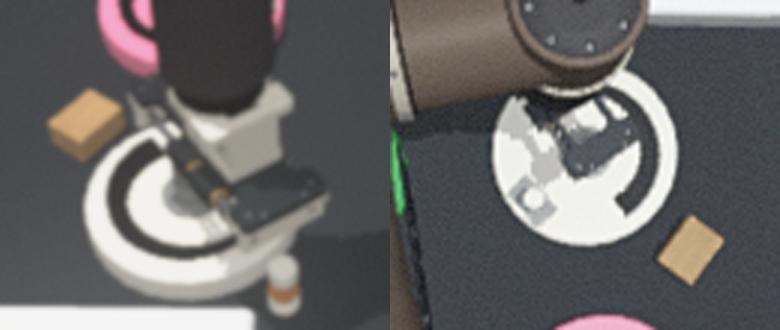

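The fingers sit above the narrow end and clear of the vials and the carton. I'll descend gently.

Call:
apply_moves(targets=[{"travel":[1,1,12],"roll":0,"jaw":0},{"travel":[0,0,10],"roll":0,"jaw":0},{"travel":[0,0,4],"roll":0,"jaw":0},{"travel":[0,0,2],"roll":0,"jaw":0},{"travel":[0,0,0],"roll":0,"jaw":0},{"travel":[0,0,0],"roll":0,"jaw":0},{"travel":[0,0,0],"roll":0,"jaw":0}])

```text
clock: 4.1
tool_pos: [0.6497, -0.084, 0.0608]
orientation: [-180.0, -0.0, -57.3]
force: [-0.6, 0.0, -1.0]
opening: 0.0008
gripper_force: 0.0
```

Call:
apply_moves(targets=[{"travel":[0,0,1],"roll":0,"jaw":0},{"travel":[0,0,1],"roll":0,"jaw":0},{"travel":[0,0,0],"roll":0,"jaw":0},{"travel":[0,0,0],"roll":0,"jaw":0}])

```text
clock: 4.5
tool_pos: [0.6496, -0.084, 0.0588]
orientation: [-180.0, -0.0, -57.3]
force: [0.0, -0.3, 0.8]
opening: 0.0001
gripper_force: 0.7
```

Call:
apply_moves(targets=[{"travel":[0,0,1],"roll":0,"jaw":0},{"travel":[0,0,0.5],"roll":0,"jaw":0},{"travel":[0,0,0],"roll":0,"jaw":0},{"travel":[0,0,0],"roll":0,"jaw":0}])

```text
clock: 4.9
tool_pos: [0.6496, -0.084, 0.0573]
orientation: [-180.0, -0.0, -57.3]
force: [-0.4, 0.3, 2.7]
opening: 0.0003
gripper_force: 1.7
```

```bash
python3 - <<'E'
from h import *
f=[];p=[]
for i in range(6):
    ctrl.snapshot("top");o=ctrl.get_obs();f.append(o["force"]);p.append(o["tool_pos"])
print(np.mean(f,0),np.std(f,0),np.mean(p,0))
E
```

```text
[ 0.1861493  -0.0987269   3.80038926] [0.55981215 0.46406334 0.23465579] [ 0.64959321 -0.08399458  0.05722973]
```

The fingertips are resting on the narrow end at about 3.5 N, which is about 2 mm of press. Now I'll slide 4° per row.

Call:
apply_moves(targets=[{"travel":[2.44,0.04,0],"roll":2,"jaw":0},{"travel":[4.88,0.17,0],"roll":4,"jaw":0},{"travel":[4.88,0.17,0],"roll":4,"jaw":0},{"travel":[4.88,0.17,0],"roll":4,"jaw":0},{"travel":[4.88,0.17,0],"roll":4,"jaw":0},{"travel":[4.88,0.17,0],"roll":4,"jaw":0},{"travel":[4.88,0.17,0],"roll":4,"jaw":0},{"travel":[4.88,0.17,0],"roll":4,"jaw":0},{"travel":[4.88,0.17,0],"roll":4,"jaw":0},{"travel":[4.88,0.17,0],"roll":4,"jaw":0}])

```text
clock: 6.2
tool_pos: [0.6604, -0.1279, 0.057]
orientation: [-180.0, 0.0, -95.4]
force: [0.9, 2.9, 4.1]
opening: 0.0004
gripper_force: 1.9
```

```bash
cat > chk.py <<'E'
from h import *
f=[]
for i in range(4): im=ctrl.snapshot("top");o=ctrl.get_obs();f.append(o["force"])
C=np.array([.5903,-.121]);p=np.array(o["tool_pos"]);q=p[:2]-C
print("F",np.round(np.mean(f,0),1),"z",p[2].round(4),"r",np.hypot(*q).round(4),"pod angle",np.degrees(np.arctan2(q[1],q[0]))+47.5,"yaw",o["orientation"][2],"q6",o["joint_pos"][5],o["clock"])
E
python3 chk.py
```

```text
F [0.5 0.4 3.9] z 0.0572 r 0.0704 pod angle 41.45679078375553 yaw -95.1553479004545 q6 -10.739320330581071 6.4
```

Call:
apply_moves(targets=[{"travel":[4.88,0.17,0],"roll":4,"jaw":0},{"travel":[4.88,0.17,0],"roll":4,"jaw":0},{"travel":[4.88,0.17,0],"roll":4,"jaw":0},{"travel":[4.88,0.17,0],"roll":4,"jaw":0},{"travel":[4.88,0.17,0],"roll":4,"jaw":0},{"travel":[4.88,0.17,0],"roll":4,"jaw":0},{"travel":[4.88,0.17,0],"roll":4,"jaw":0},{"travel":[4.88,0.17,0],"roll":4,"jaw":0},{"travel":[4.88,0.17,0],"roll":4,"jaw":0},{"travel":[4.88,0.17,0],"roll":4,"jaw":0}])

```text
clock: 7.4
tool_pos: [0.6405, -0.1712, 0.0573]
orientation: [-179.9, 0.1, -135.3]
force: [0.6, 2.4, 3.5]
opening: 0.0005
gripper_force: 1.7
```

```bash
python3 chk.py; python3 - <<'E'
from h import *
im=ctrl.snapshot("scene")[150:260,150:280,::-1]
cv2.imwrite("pics/mid.png",cv2.resize(im,None,fx=4,fy=4,interpolation=cv2.INTER_CUBIC))
E
```

```text
F [ 1.1 -0.   3.7] z 0.0572 r 0.0709 pod angle 1.9768411064785525 yaw -135.08785210836152 q6 -46.93174623401688 7.6
```

View pics/mid.png

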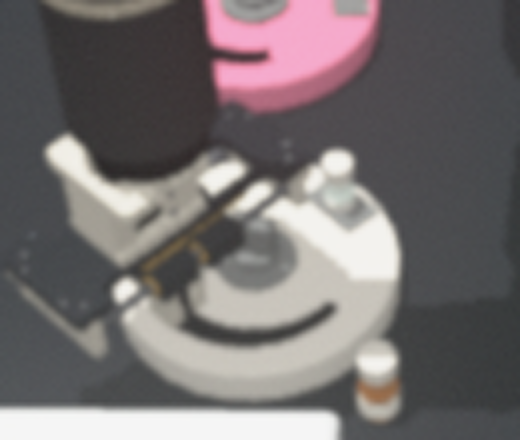

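The fingertips are on the arc's middle, the pod looks unmoved, and the vials are standing. Continuing.

Call:
apply_moves(targets=[{"travel":[4.88,0.25,0],"roll":4,"jaw":0},{"travel":[4.88,0.25,0],"roll":4,"jaw":0},{"travel":[4.88,0.25,0],"roll":4,"jaw":0},{"travel":[4.88,0.25,0],"roll":4,"jaw":0},{"travel":[4.88,0.25,0],"roll":4,"jaw":0},{"travel":[4.88,0.25,0],"roll":4,"jaw":0},{"travel":[4.88,0.25,0],"roll":4,"jaw":0},{"travel":[4.88,0.25,0],"roll":4,"jaw":0},{"travel":[4.88,0.25,0],"roll":4,"jaw":0},{"travel":[4.88,0.25,0],"roll":4,"jaw":0}])

```text
clock: 8.65
tool_pos: [0.5969, -0.1907, 0.0574]
orientation: [-180.0, 0.1, -175.3]
force: [3.1, -0.1, 3.3]
opening: 0.0009
gripper_force: 1.7
```

```bash
python3 chk.py
```

```text
F [1.1 0.3 3.8] z 0.0571 r 0.07 pod angle -37.800182734062716 yaw -175.08164283664073 q6 -85.18624719901877 8.85
```

Call:
apply_moves(targets=[{"travel":[4.88,0.17,0],"roll":4,"jaw":0},{"travel":[4.88,0.17,0],"roll":4,"jaw":0},{"travel":[4.88,0.17,0],"roll":4,"jaw":0},{"travel":[4.88,0.17,0],"roll":4,"jaw":0},{"travel":[4.88,0.17,0],"roll":4,"jaw":0},{"travel":[4.88,0.17,0],"roll":4,"jaw":0},{"travel":[4.88,0.17,0],"roll":4,"jaw":0},{"travel":[4.88,0.17,0],"roll":4,"jaw":0},{"travel":[4.88,0.17,0],"roll":4,"jaw":0},{"travel":[4.88,0.17,0],"roll":4,"jaw":0}])

```text
clock: 9.85
tool_pos: [0.5505, -0.1784, 0.0573]
orientation: [180.0, 0.1, 144.7]
force: [2.4, -2.0, 3.6]
opening: 0.0006
gripper_force: 1.7
```

Call:
apply_moves(targets=[{"travel":[2.4,0.1,0],"roll":2,"jaw":0},{"travel":[0,0,0],"roll":0,"jaw":0},{"travel":[0,0,0],"roll":0,"jaw":0},{"travel":[0,0,0],"roll":0,"jaw":0}])

```text
clock: 10.25
tool_pos: [0.5482, -0.1768, 0.057]
orientation: [180.0, 0.0, 142.8]
force: [1.9, 0.5, 4.2]
opening: 0.0007
gripper_force: 1.9
```

```bash
python3 chk.py; python3 - <<'E'
from h import *
im=ctrl.snapshot("scene")[150:260,150:280,::-1];im2=ctrl.snapshot("top")[110:220,225:355,::-1]
cv2.imwrite("pics/end.png",cv2.resize(np.hstack([im,im2]),None,fx=3,fy=3,interpolation=cv2.INTER_CUBIC))
E
```

```text
F [2.3 0.7 3.7] z 0.0571 r 0.0699 pod angle -79.57784898162906 yaw 142.76657619683027 q6 -128.80943745751458 10.45
```

View pics/end.png

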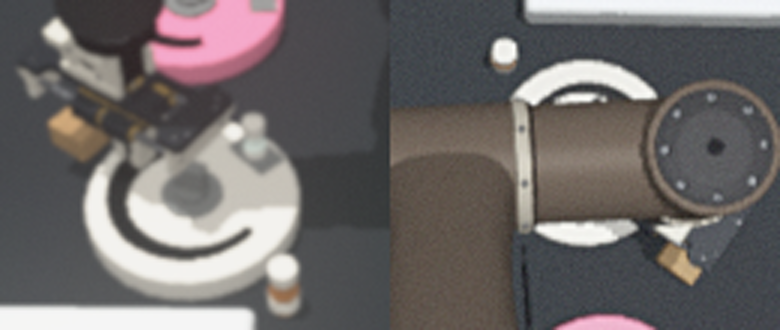

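The fingertips are on the wide end, and the vials and carton are in place. I'll check whether the pod was dragged round or shifted.

```bash
python3 - <<'E'
from h import *
C=np.array([.5903,-.121])
now=ctrl.snapshot("scene")[:,:,::-1]
for im in(cv2.imread("pics/scene0.png"),now):
    g=im.max(2);v,u=np.nonzero(g<95);Q=ray("scene",np.c_[u,v],.037)[:,:2]-C
    r=np.hypot(*Q.T);s=(r>.062)&(r<.078);a=np.degrees(np.arctan2(Q[s,1],Q[s,0]))
    h,_=np.histogram(a,np.arange(20,71,3));print(h, "r",[r[s][(a>t)&(a<t+20)].mean().round(4) for t in(-80,-50,-20,10)])
E
```

```text
[1 3 2 2 2 2 1 2 1 0 0 0 0 0 0 0] r [np.float64(0.0695), np.float64(0.0719), np.float64(0.0744), np.float64(0.0756)]
[1 2 2 1 2 2 1 1 0 0 0 0 0 0 0 0] r [np.float64(0.0693), np.float64(0.0727), np.float64(0.0748), np.float64(0.0762)]
```

The pod has barely moved, at most about 2–3° of turn. I'll nudge 3° further for margin from the fourth fifth and then hand in.

Call:
apply_moves(targets=[{"travel":[3.7,0.1,0],"roll":3,"jaw":0},{"travel":[0,0,0],"roll":0,"jaw":0},{"travel":[0,0,0],"roll":0,"jaw":0},{"travel":[0,0,0],"roll":0,"jaw":0}])

```text
clock: 11.0
tool_pos: [0.5449, -0.1745, 0.057]
orientation: [-180.0, -0.0, 139.8]
force: [1.9, 1.0, 4.5]
opening: 0.0004
gripper_force: 1.9
```

```bash
python3 chk.py; python3 -c "
from plant import ctrl
print(ctrl.close_job())"
```

```text
F [1.6 0.2 3.9] z 0.057 r 0.0702 pod angle -82.82974642758171 yaw 139.7516246103322 q6 -132.0715943430217 11.2
the job is handed in; nothing more can be done
None
```

I slid the closed fingertips along the white pod's arc from its narrow end to its wide end without lifting off, and handed the job in with them resting there at about 4 N. The hand-in returned no verdict; in my checks the pod had turned by at most about 2–3°, and the vials and carton stood where they were.

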